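# Guard up and dust lid on before drilling

### The job

Shield and cover the tin of fasteners before drilling: take the orange guard panel out of its wooden rack and lean it, standing on its lower edge and let go, square against the flat face of the steel angle plate that looks towards the tin's side of the bench, sloping back a little way against the plate. Then lower the nested pair of lids together, by the red post, squarely onto the tin so that both are fully seated, let go, and lift the blue outer lid alone by its black collar, leaving the inner lid seated and undisturbed. Finish holding the outer lid still and roughly level in the air over the tin, wholly clear of the red post, without shifting the tin from its place or disturbing anything else on the bench.

Things in the scene. Friction and masses are not known exactly. Their poses are not given: they have to be found in the camera images.
- guard: Orange rigid guard panel, 140 wide (its x) x 8 thick (its y) x 170 tall (its z), about 0.22 kg. Origin: centre of its lower edge. It starts upright in the wooden rack, its lowest 25 mm in the slot; draw it straight up.
- rack: Wooden rack fixed to the bench, 180 (its x) x 70 (y) x 30 high, with a slot 10 wide and 25 deep along its x. Origin: centre of its underside. On the robot's left.
- stop: Dark steel angle plate, fixed, 140 long (its x), y from -30 to +30 mm, 100 high. Its upright plate, 12 thick, has its flat face at y = -30 mm, looking along -y: to the robot's right, the tin's side. The face's top edge is 100 mm above the bench. Ribs on the other side. Origin: centre of its underside.
- tin: Open rectangular steel tin, fasteners showing inside, loose, 0.8 kg, 112 (its x) x 82 (y) over its rolled rim, 60 high, opening inside the rim 102 x 72. Origin: centre of its underside, z up. Tin and rubber pad may have swapped places.
- pad: Black rubber pad fixed to the bench, 150 x 120 x 4, on which the nested lids start. Origin: centre of its underside.
- inner_lid: Inner lid, aluminium with red post, 0.25 kg. Plug 98 (x) x 68 (y), z 0 to 12 mm, 2 mm play per side in the tin; flange 116 x 86, z 12 to 16; central red post 16 x 16, z 16 to 77. Origin: centre of the plug's underside. Seated, its origin is 48 mm above the tin's, its x along the tin's x, either way round. Starts on the pad under the outer lid; lifting it by the red post carries both.
- outer_lid: Blue outer lid, 0.2 kg, 124 (x) x 94 (y), loose over the inner lid (1.5 mm play). Origin: centre of the lower edge of its 10 mm skirt. Plate top at z = 13 mm; on it a black square collar, its handle, 44 x 44 outside, 36 x 36 inside, up to z = 43. Nested, its origin is 6 mm above the inner lid's; the red post passes through the collar and stands 28 mm above it. Nothing fastens the lids.
- oil: Bystander: amber bottle with a black cap, 52 diameter, height 130 mm; loose; leave it where it is.
- jar: Bystander: clear jar, 60 diameter, height 75 mm; loose; leave it where it is.
- carton: Bystander: cardboard carton 90 x 120 x 70 mm; loose; leave it where it is.
- offcut: Bystander: light wood offcut 60 x 160 x 35 mm; loose; leave it where it is.
- roll: Bystander: yellow ring-shaped roll lying flat, 80 outside diameter, height 30 mm; loose; leave it where it is.
- driver: Bystander: screwdriver lying flat, about 200 mm; loose; leave it where it is.
- spanner: Bystander: spanner lying flat, about 200 mm; loose; leave it where it is.
There are look-alikes about, which are no part of the job. Of the things shaped like the outer_lid, the blue one is meant.

How it is judged:
By the outcome, as a careful person would: the job done as asked, in the order asked, and still so for the second after the job is handed in, while the arm keeps its last pose, push and grip.
It also fails if it takes over 72 s, if anything falls off the work surface, if the arm or the gripper's body presses on something with over 40 N, if the wrist force passes 120 N, or if a joint passes its speed limit or range.

### The arm

A 7-joint arm with a two-finger parallel gripper is mounted at the origin on the work surface. World frame = base frame: x ahead of the robot, y to its left, z up, the work surface at z = 0. Lengths are in m, angles in rad, forces in N, time in s.
With the tool pointing down it reaches from about 0.375 to 0.925 m from the base axis. Payload 3.1 kg.
Tool frame: the origin (TCP) lies at the very end of the fingers, on their centre line; the grasp point (between the pads) lies 19 mm behind it; y points along the fingers, z is the direction in which the jaws open and shut, and the axes are right-handed (so a half turn about y gives the same grasp; the last joint's range is limited). The gripper opens to 85 mm and grips with 20 to 120 N. Pads are 22 mm wide; open, the fingers measure 114 mm over their backs; the gripper's body (76 mm by 85 mm) begins 54 mm behind the grasp point. The pads swing forward as they close: fully open they stand 13 mm farther back than shut.
Start: joints at [-1.295, 0.383, 0.044, 1.598, -0.018, 1.161, -0.05], TCP at [0.237, 0.605, 0.197] pointing down, gripper open.
Joint ranges: [-2.61, 2.61], [-0.41, 2.15], [-1.48, 1.57], [0, 2.5], [-1.57, 4.71], [0.05, 1.97], [-2.85, 2.85]. Speed limits (rad/s): [2.79, 2.79, 3.14, 3.14, 3.14, 3.14, 3.14].

### API

Orientations are given as a unit quaternion [w, x, y, z].
In Python, from bench import move_pose, servo_line, move_joints, let_go, close_gripper, sleep, solve_ik, observe, read_camera, camera_info, IKError, job_done, search_frame, outline_of, tip_of gives the robot as it stands. Calls block until the motion is done:
- move_pose(position, orientation): joint-space move of the TCP to a pose.
- servo_line(position, orientation=None, speed=0.15, threshold=None): straight line of the TCP; orientation=None keeps the orientation; speed is the mean speed in m/s. With threshold (N) it stops when the force on the tool has changed by that much, and returns True; else False.
- move_joints(angles): joint-space move.
- let_go() and close_gripper(grasp_force=None): open the fingers fully, or close them until they stop; grasp_force is the grip in N (None keeps the last).
- sleep(seconds).
- solve_ik(position, orientation): joint angles nearest the present ones, or None.
- observe(): the state.
- read_camera(name): name is "scene" or "side" or "wrist"; returns (picture, depth): 384x512x3 uint8, red, green, blue; 384x512 float32, m along the optical axis (not along the pixel's ray), 0 where there is no reading.
- camera_info(name): a dict with "fx", "fy", "cx", "cy" (pixels), "dist" ([k1, k2, p1, p2, k3] as OpenCV has them; the pictures are not rectified), "T" (4x4, takes a point from camera to world coordinates). Camera axes: x right, y down, z forward; pixel columns grow to the right and rows downward; lengths in m; the calibration is good to about 2 mm. A picture is of the moment at which its call begins: read the wrist's pose just before it. camera_info takes no time and is no camera call; for the wrist camera it gives the pose at the moment of the call.
A pose or a line that the arm cannot do raises IKError and nothing moves.
- job_done(): hands the job in, once; it reports no verdict.
Trained networks look in the newest picture that a camera, given by its name, has taken for a name from the list of things; names that differ only in an ending like _2 or _b are one class to them, and where a whole thing is asked for, a point or a joint stands for the part that bears it (a point fixed in the world has none). Each returns a list of dicts, best first, with "score" (0 to 1); they miss things now and then, are a little off and sometimes report something else, mostly with a low value. They report only what shows in the picture. A call takes as long as a camera call. They do not tell look-alikes from the thing itself.
- search_frame(query, camera): "location" ([x, y, z] in m, in world coordinates, good to about 4 mm: the middle of the surface that is visible of it).
- outline_of(query, camera): "region" (384x512 bool, what is visible of it).
- tip_of(query, camera): "location" ([x, y, z] in m, in world coordinates, good to about 4 mm: a listed point, or the origin of a listed thing).
The state is a dict: "clock": time; "qpos": joint angles; "joint_velocities": joint speeds; "tau": joint torques, N m; "tool_pos": TCP position; "tcp_rot": TCP orientation; "contact_force": force on the tool from outside, world axes, zero at the start; "wrist_torque": the same for the moment, N m; "opening": finger opening in m.
Only numpy, scipy, OpenCV 4.12 (cv2) and the standard library are available. Lean on these libraries where they do the work, as an engineer would, in place of code of your own. Each camera call takes 0.05 s, during which the arm holds its last target. There are 200 camera calls.

## Working session

There is one attempt and no reset: what is moved stays moved. The work goes in short steps, each a Python script; the robot and the scene stay as the last script left them, time stands still between calls to the robot, and variables do not carry over. Pictures are saved under pics/ and viewed, about 8 in all and at most 12, crops included, and the job is handed in when it is done.

```bash
ls; mkdir -p pics; python3 - <<'E'
from bench import *
import cv2, numpy as np
o=observe(); print({k:np.round(v,3) for k,v in o.items()})
P=[]
for c in ("scene","side"):
    im,d=read_camera(c); cv2.imwrite(f"pics/{c}0.png",im[:,:,::-1]); np.savez(f"pics/{c}0.npz",im=im,d=d)
    i=camera_info(c); print(c,{k:np.round(v,3).tolist() for k,v in i.items()})
    for q in "guard rack stop tin pad inner_lid outer_lid oil jar carton offcut roll driver spanner".split():
        print(q,[(np.round(r["location"],3).tolist(),round(r["score"],2)) for r in tip_of(q,c)][:3])
E
```

```text
pics
{'clock': np.float64(0.0), 'qpos': array([-1.295,  0.384,  0.044,  1.6  , -0.018,  1.161, -0.05 ]), 'joint_velocities': array([-0.   ,  0.001,  0.001, -0.   ,  0.   , -0.001,  0.   ]), 'tau': array([-1.0000e-03, -4.3347e+01,  1.0240e+00, -2.4951e+01,  1.1000e-02,
        1.1000e-02,  0.0000e+00]), 'tool_pos': array([0.237, 0.604, 0.196]), 'tcp_rot': array([-0.694,  0.696, -0.131,  0.131]), 'contact_force': array([-0.746,  0.454, -0.007]), 'wrist_torque': array([ 0.019, -0.054,  0.022]), 'opening': np.float64(0.086)}
scene {'fx': 346.998, 'fy': 346.998, 'cx': 256.726, 'cy': 186.331, 'dist': [-0.091, 0.0, 0.0, 0.0, 0.0], 'T': [[0.315, 0.734, -0.602, 1.112], [0.949, -0.242, 0.201, -0.283], [0.002, -0.635, -0.773, 0.888], [0.0, 0.0, 0.0, 1.0]]}
guard [([0.53, 0.399, 0.005], 0.96)]
rack [([0.529, 0.405, -0.0], 0.81)]
stop [([0.578, 0.212, 0.001], 0.87), ([0.725, -0.074, 0.0], 0.75)]
tin [([0.48, -0.043, 0.0], 0.89), ([0.335, 0.264, -0.0], 0.62), ([0.738, -0.201, 0.001], 0.61)]
pad []
inner_lid [([0.54, -0.284, 0.005], 0.65)]
outer_lid [([0.347, -0.427, 0.003], 0.89), ([0.179, -0.299,
[... 538 characters left out ...]
, 1.022], [0.0, 0.0, 0.0, 1.0]]}
guard [([0.524, 0.403, 0.007], 0.73)]
rack [([0.533, 0.407, 0.002], 0.93)]
stop [([0.578, 0.21, 0.002], 0.6)]
tin [([0.482, -0.042, 0.001], 0.86)]
pad [([0.533, -0.277, -0.002], 0.96)]
inner_lid [([0.538, -0.281, 0.007], 0.63)]
outer_lid [([0.691, -0.512, 0.001], 0.81), ([0.175, -0.296, -0.0], 0.79), ([0.538, -0.284, 0.01], 0.68)]
oil [([0.744, 0.055, 0.003], 0.53)]
jar [([0.727, -0.079, -0.005], 0.93)]
carton [([0.691, -0.33, -0.001], 0.78)]
offcut [([0.33, 0.266, -0.002], 0.77), ([0.746, 0.054, 0.002], 0.31)]
roll [([0.74, -0.199, -0.002], 0.71)]
driver [([0.342, -0.146, -0.002], 0.84), ([0.542, -0.284, 0.01], 0.63)]
spanner [([0.724, 0.254, -0.002], 0.43)]
```

View pics/scene0.png

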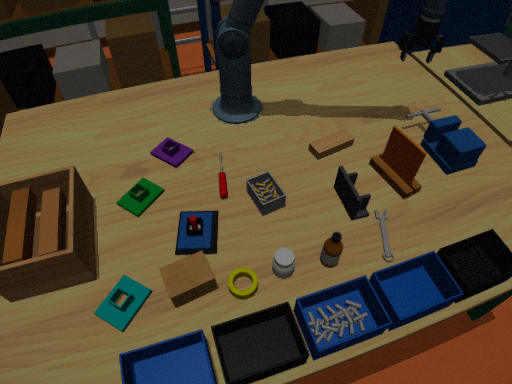

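View pics/side0.png

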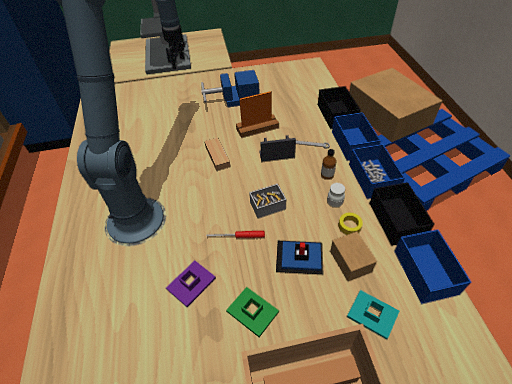

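The scene camera shows the orange guard at (402,155), stop (350,192), tin (265,193), nested lids with red post (196,230). The side camera agrees, and the look-alike lids (green, purple, teal) lie elsewhere. Next I'll get the yaws from depth.

```bash
cat > h.py <<'E'
from bench import *
import numpy as np, cv2
from scipy.spatial.transform import Rotation as R
def cloud(d,i):
    K=np.array([[i["fx"],0,i["cx"]],[0,i["fy"],i["cy"]],[0,0,1]]);h,w=d.shape
    u,v=np.meshgrid(np.arange(w),np.arange(h))
    n=cv2.undistortPoints(np.stack([u,v],-1).reshape(-1,1,2).astype(np.float32),K,np.array(i["dist"])).reshape(h,w,2)
    p=np.dstack([n*d[...,None],d]); T=np.array(i["T"])
    P=p@T[:3,:3].T+T[:3,3]; P[d<=0]=np.nan
    return P
def quat(yaw,tilt=0,ax=None):
    """tool y down, tool z horizontal at world yaw; then tilt (rad) about world axis ax"""
    z=np.array([np.cos(yaw),np.sin(yaw),0]);y=np.array([0,0,-1.]);x=np.cross(y,z)
    r=R.from_matrix(np.c_[x,y,z])
    if tilt: r=R.from_rotvec(tilt*np.asarray(ax))*r
    q=r.as_quat(); return [q[3],q[0],q[1],q[2]]
def rect(pts):
    (c,s,a)=cv2.minAreaRect((pts[:,:2]*1000).astype(np.float32)); 
    if s[0]<s[1]: s=s[::-1];a+=90
    return np.round(c,1),np.round(s,1),round((a+90)%180-90,1)
E
python3 - <<'E'
from h import *
near=lambda P,c,r:np.hypot(P[...,0]-c[0],P[...,1]-c[1])<r
for c in("scene","side"):
    f=np.load(f"pics/{c}0.npz");im=f["im"].astype(int);P=cloud(f["d"],camera_info(c));z=P[...,2];r,g,b=im[...,0],im[...,1],im[...,2]
    print(c,"table z",np.nanmedian(z[near(P,(.45,-.2),.03)]))
    def plane(m,n):
        p=P[m];c0=np.median(p,0);
        for _ in range(4):
            nn=np.linalg.svd(p-p.mean(0),full_matrices=False)[2][2]; d=(p-p.mean(0))@nn; p=p[abs(d)<.004]
        ext=p@np.array([-nn[1],nn[0],0]); print(n,len(p),p.mean(0).round(4),"n",nn.round(3),"yaw",np.degrees(np.arctan2(nn[1],nn[0])).round(1),np.percentile(p,[1,99],0).round(3).tolist())
    plane(near(P,(.53,.4),.12)&(z>.05)&(r>g*1.5),"guard")
    print("guardtop",rect(P[near(P,(.53,.4),.12)&(z>.05)&(r>g*1.5)]))
    m=near(P,(.578,.21),.09)&(z>.015)&(z<.09); plane(m,"stop")
    m=near(P,(.578,.21),.1)&(z>.095)&(z<.105); print("stoptop",m.sum(),rect(P[m]))
    m=near(P,(.48,-.043),.085)&(z>.054)&(z<.066); print("tin rim",m.sum(),rect(P[m]))
    m=near(P,(.538,-.283),.09)&(z>.017)&(z<.03); print("lid",m.sum(),rect(P[m]),P[m][:,2].mean())
    m=near(P,(.538,-.283),.06)&(z>.06); print("post",m.sum(),P[m].mean(0).round(4),P[m][:,2].max())
    m=near(P,(.538,-.283),.06)&(z>.046)&(z<.06); print("collar",m.sum(),rect(P[m]))
E
```

```text
scene table z 0.00034654334845990453
guard 1197 [0.5303 0.4022 0.1174] n [ 0.162 -0.987 -0.001] yaw -80.7 [[0.461, 0.39, 0.051], [0.595, 0.415, 0.176]]
guardtop (array([527.1, 402.9]), array([141. ,  13.1]), 8.8)
stop 117 [0.5758 0.1866 0.0329] n [-0.005  0.946 -0.326] yaw 90.3 [[0.505, 0.182, 0.016], [0.643, 0.206, 0.081]]
stoptop 179 (array([572.8, 190.9]), array([140.9,  15.7]), -3.6)
tin rim 181 (array([478. , -42.7]), array([115.5,  82.9]), 9.3)
lid 898 (array([ 536.8, -281.4]), array([126.8,  92.5]), -16.7) 0.022943709239973586
post 49 [ 0.5393 -0.2817  0.0765] 0.08454245405674832
collar 113 (array([ 537.9, -281.4]), array([47. , 41.9]), -15.1)
side table z 1.8309860557508273e-05
guard 685 [0.5253 0.3995 0.1163] n [-0.16   0.987 -0.005] yaw 99.2 [[0.46, 0.387, 0.051], [0.595, 0.412, 0.177]]
guardtop (array([527.2, 400.4]), array([139.9,  15.8]), 9.4)
stop 339 [0.5713 0.1836 0.0471] n [ 0.056  0.997 -0.055] yaw 86.8 [[0.503, 0.177, 0.016], [0.641, 0.19, 0.088]]
stoptop 103 (array([572.1, 186.9]), array([140.5,  18. ]), -2.8)
tin rim 143 (array([478.4, -46.1]), array([111.6,  89.5]), 10.6)
lid 804 (array([ 536.9, -283.7]), array([123.3,  98.1]), -16.6) 0.022589747019212857
post 39 [ 0.5361 -0.2865  0.0768] 0.0860129655715598
collar 87 (array([ 536.8, -283.5]), array([45.7, 41.6]), 74.4)
```

```bash
python3 - <<'E'
from h import *
d=np.radians
ax=[np.cos(d(-3.2)),np.sin(d(-3.2)),0]
for n,p,q in [("guard",(.527,.403,.143),quat(d(99.1))),("guardup",(.527,.403,.31),quat(d(99.1))),("stop",(.576,.18,.135),quat(d(86.8),d(-14),ax)),("stopup",(.576,.18,.3),quat(d(86.8),d(-14),ax)),
 ]+[("lid%d"%a,(.537,-.283,.057),quat(d(a))) for a in(-16.6,73.4,163.4,-106.6)]+[("tin%d"%a,(.478,-.044,.2),quat(d(a))) for a in(9.5,99.5,-170.5,-80.5)]:
    s=solve_ik(p,q); print(n,None if s is None else np.round(s,2))
move_pose((.527,.403,.33),quat(d(99.1)))
print(observe()["clock"],observe()["tool_pos"])
i=camera_info("wrist"); im,dp=read_camera("wrist"); cv2.imwrite("pics/w1.png",im[:,:,::-1])
print({k:np.round(v,3).tolist() for k,v in i.items()})
P=cloud(dp,i); z=P[...,2]; near=np.hypot(P[...,0]-.527,P[...,1]-.403)<.12
m=near&(z>.165)&(z<.19); print("top",m.sum(),rect(P[m]),np.median(z[m]))
E
```

```text
guard [-0.79  0.46  0.1   1.61 -0.05  1.07  1.05]
guardup [-0.82  0.34  0.13  1.43 -0.05  1.38  1.05]
stop [-0.69  0.44  0.25  1.7   0.12  1.14  1.  ]
stopup [-0.71  0.3   0.27  1.53  0.13  1.44  1.04]
lid-16 [-0.18  0.58  0.77  1.84 -0.5   0.93  0.53]
lid73 [-0.06  0.53  0.61  1.83 -0.38  0.9   2.  ]
lid163 [-0.49  1.03  1.37  1.85 -1.08  1.25 -2.21]
lid-106 [-0.17  0.57  0.76  1.84 -0.49  0.92 -1.05]
tin9 [-0.79  0.04  0.83  2.02 -0.04  1.09  0.22]
tin99 [-0.72  0.04  0.75  2.02 -0.03  1.09  1.79]
tin-170 [-1.33  0.17  1.46  2.03 -0.19  1.1  -2.75]
tin-80 [-0.88  0.05  0.93  2.02 -0.04  1.09 -1.34]
2.9083 [0.52542747 0.40453642 0.32930891]
{'fx': 326.436, 'fy': 326.436, 'cx': 255.874, 'cy': 197.3, 'dist': [-0.091, 0.0, 0.0, 0.0, 0.0], 'T': [[-0.161, 0.934, 0.318, 0.442], [0.987, 0.152, 0.052, 0.391], [-0.0, 0.322, -0.947, 0.507], [0.0, 0.0, 0.0, 1.0]]}
top 965 (array([526. , 404.2]), array([138.8,   7.3]), 9.1) 0.1756995354109444
```

View pics/w1.png

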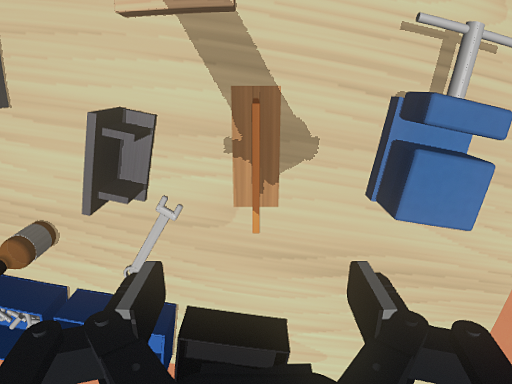

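Wrist view: the guard's top edge is vertical in the frame, centred at (256,165) between the fingers, and the stop's top is visible at (120,160). I'll grasp it now and refine the stop from the same height.

```bash
python3 - <<'E'
from h import *
d=np.radians; q=quat(d(99.1))
i=camera_info("wrist"); im,dp=read_camera("wrist"); P=cloud(dp,i); z=P[...,2]
m=(np.hypot(P[...,0]-.577,P[...,1]-.2)<.1)&(z>.095)&(z<.106); p=P[m]
print("stop top all",m.sum(),rect(p),np.median(z[m]))
b=rect(p); 
u=np.array([np.cos(d(-3.2)),np.sin(d(-3.2))]);n=np.array([-u[1],u[0]])
print("along",np.percentile(p[:,:2]@u,[.5,99.5]),"normal",np.percentile(p[:,:2]@n,[.5,5,50,95,99.5]), "origin n", np.array([.577,.211])@n, np.array([.577,.211])@u)
s=p[:,:2]@u; t=p[:,:2]@n; e=[]
for k in np.arange(s.min()+.005,s.max()-.005,.01):
    w=(s>k)&(s<k+.01)
    if w.sum()>3: e.append((k+.005,t[w].min()))
e=np.array(e); print("face fit",np.degrees(np.polyfit(e[:,0],e[:,1],1)[0]),e[:,1].round(4))
servo_line((.526,.4042,.18),q,speed=.2)
print(observe()["tool_pos"])
print(servo_line((.526,.4042,.143),q,speed=.08,threshold=8))
o=observe();print(o["tool_pos"],o["contact_force"])
close_gripper(60); o=observe();print(o["opening"],o["contact_force"],o["clock"])
f0=o["contact_force"]
t=o["tool_pos"]
servo_line((t[0],t[1],t[2]+.05),speed=.06); o=observe();print(o["tool_pos"],o["contact_force"],o["opening"])
servo_line((t[0],t[1],t[2]+.12),speed=.15); o=observe();print(o["tool_pos"],o["tcp_rot"],q,o["contact_force"],o["clock"])
E
```

```text
stop top all 1118 (array([571.1, 190.2]), array([140.1,  14.1]), -3.3) 0.1007488165474148
along [0.49044856 0.62892822] normal [0.21495546 0.21600256 0.22261337 0.22784521 0.22844012] origin n 0.2428800096234535 0.5643219833794454
face fit -0.3032452266555411 [0.2158 0.2153 0.2162 0.2156 0.2148 0.2155 0.2148 0.2154 0.2154 0.2147
 0.215  0.2158 0.215  0.2149]
[0.52681575 0.40506587 0.18148479]
False
[0.52577903 0.40397881 0.14237645] [-1.1303402   0.48064863  0.25816551]
7.324800584933767e-05 [ 0.43620834  0.06553633 -0.21361616] 5.2833
[0.52561399 0.40394627 0.19242217] [-0.36327397 -0.13165424 -0.27561497] 3.292788277671573e-05
[0.52556215 0.40387504 0.26212321] [-0.70461743  0.70513437  0.05573955 -0.05650582] [np.float64(-0.704878324030274), np.float64(0.704878324030274), np.float64(0.05609410229491275), np.float64(-0.05609410229491275)] [ 0.08218381  0.04344074 -0.70218883] 6.8833
```

```bash
python3 - <<'E'
from h import *
o=observe();print(o["opening"],o["tool_pos"])
im,_=read_camera("wrist"); a,_=read_camera("side"); 
cv2.imwrite("pics/w2.png",np.hstack([im,cv2.resize(a[40:200,150:350],(480,384))])[:,:,::-1][:, :])
E
python3 -c "
import cv2;i=cv2.imread('pics/w2.png');cv2.imwrite('pics/w2s.png',cv2.resize(i,(800,310)))"
```

```text
7.411361471235877e-05 [0.52556215 0.40387504 0.26212321]
```

View pics/w2s.png

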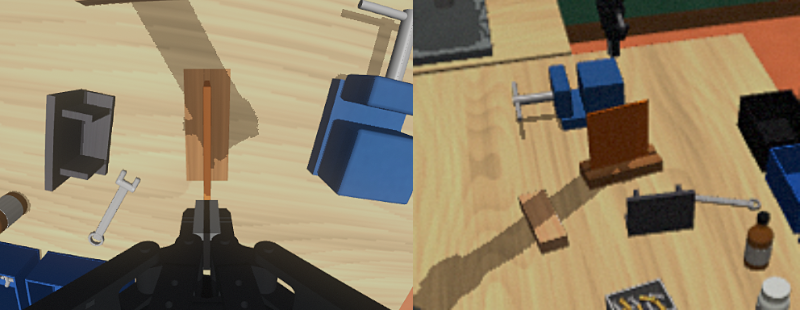

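Nothing was gripped: the guard is still in its rack at (617,130) in the side crop, and the wrist view shows the fingers closed on air in line with it. I'll compare the reported TCP with where the cameras see the fingertips.

```bash
python3 - <<'E'
from h import *
o=observe();t=o["tool_pos"]; print("tcp",t, camera_info("wrist")["T"].round(3).tolist() if hasattr(camera_info("wrist")["T"],'round') else 0)
for c in("wrist","side","scene"):
    i=camera_info(c);im,dp=read_camera(c);P=cloud(dp,i);T=np.array(i["T"])
    K=np.array([[i["fx"],0,i["cx"]],[0,i["fy"],i["cy"]],[0,0,1]]);Ti=np.linalg.inv(T)
    uv=cv2.projectPoints(t[None],cv2.Rodrigues(Ti[:3,:3])[0],Ti[:3,3],K,np.array(i["dist"]))[0].ravel()
    print(c,"tcp px",uv, "depth expected",(Ti@np.r_[t,1])[2])
    dark=im.astype(int).sum(2)<240
    m=dark&(np.linalg.norm(P-t,axis=-1)<.15)&(P[...,2]>.2)
    p=P[m]; print(m.sum(), p.min(0) if len(p) else 0); 
    if len(p): lo=p[p[:,2]<p[:,2].min()+.01]; print("lowest pts",lo.mean(0),lo.std(0)); v,u=np.where(m); print("px",u.min(),u.max(),v.min(),v.max())
E
```

```text
tcp [0.52497707 0.40343016 0.26079925] [[-0.159, 0.935, 0.317, 0.442], [0.987, 0.151, 0.048, 0.391], [-0.003, 0.321, -0.947, 0.438], [0.0, 0.0, 0.0, 1.0]]
wrist tcp px [255.88358121 234.72599148] depth expected 0.19514783865596505
27375 [0.50265596 0.34248308 0.29849196]
lowest pts [0.51602605 0.40248412 0.3044739 ] [0.00232428 0.00777924 0.00255231]
px 29 483 248 383
side tcp px [253.7621899   76.54744566] depth expected 1.4040611845753799
257 [0.50220177 0.34024449 0.29805864]
lowest pts [0.52307374 0.39556751 0.30283587] [0.00688138 0.00389084 0.0028507 ]
px 244 261 40 69
scene tcp px [418.14266432 117.30182587] depth expected 0.9761578225206007
669 [0.51606544 0.34038948 0.29556102]
lowest pts [0.52925404 0.39943208 0.30109743] [0.00582097 0.00429967 0.0030826 ]
px 415 453 75 109
```

```bash
python3 - <<'E'
from h import *
t=observe()["tool_pos"]
for c in("wrist","side","scene"):
    i=camera_info(c);im,dp=read_camera(c);P=cloud(dp,i)
    m=(np.hypot(P[...,0]-t[0],P[...,1]-t[1])<.06)&(P[...,2]>.2)
    p=P[m]; z=np.sort(p[:,2]); print(c,m.sum(),"z lowest",z[:8].round(4)); lo=p[p[:,2]<z[3]+.012]; print(lo.mean(0), np.ptp(lo,axis=0))
    if c=="wrist":
        for v in range(225,300,6): print(v,P[v,256].round(4),im[v,256])
let_go()
i=camera_info("wrist");im,dp=read_camera("wrist");P=cloud(dp,i);m=(P[...,2]>.2);p=P[m];z=np.sort(p[:,2]);print("open lowest",z[:5],observe()["tool_pos"],p[p[:,2]<z[5]+.005].mean(0))
E
```

```text
wrist 28296 z lowest [0.299  0.299  0.2991 0.2991 0.2994 0.2995 0.2996 0.2996]
[0.51560206 0.40206276 0.30607075] [0.00820209 0.0263792  0.01212255]
225 [0.5555 0.4084 0.1768] [157  96  53]
231 [0.5616 0.4094 0.1758] [156  94  51]
237 [0.567  0.4102 0.1765] [156  94  52]
243 [0.5734 0.4113 0.1754] [166 105  56]
249 [0.5142 0.402  0.3007] [49 43 34]
255 [0.5144 0.4021 0.3061] [52 44 35]
261 [0.5139 0.402  0.3126] [51 44 35]
267 [0.5138 0.402  0.3177] [48 41 31]
273 [0.5132 0.4019 0.3235] [45 40 31]
279 [0.5138 0.402  0.3269] [40 35 28]
285 [0.5141 0.4021 0.3306] [39 33 26]
291 [0.5147 0.4022 0.3338] [50 46 43]
297 [0.5174 0.4026 0.3337] [46 44 41]
side 1131 z lowest [0.2989 0.299  0.3003 0.3011 0.3038 0.3043 0.3046 0.3048]
[0.52436477 0.39389191 0.30677101] [0.0196066  0.01287929 0.01378769]
scene 3172 z lowest [0.2961 0.2973 0.2987 0.2988 0.2989 0.2997 0.2999 0.3013]
[0.52997046 0.39893615 0.30485649] [0.01957707 0.01771351 0.01459652]
open lowest [0.31020383 0.31044962 0.31058806 0.31073886 0.31085058] [0.52599439 0.40417532 0.26296736] [0.52337258 0.40454138 0.31379672]
```

All three cameras put the closed fingertips at z≈0.2985, but the reported TCP is 0.261. So the real tips sit about 37 mm behind the reported TCP along the tool axis, which explains the miss. I'll compensate in a helper and grasp again.

```bash
cat >> h.py <<'E'
OFF=.037
def cmd(p,q):  # commanded TCP for a real fingertip position
    return np.asarray(p,float)+OFF*R.from_quat([q[1],q[2],q[3],q[0]]).apply([0,1,0])
def tip():
    o=observe();q=o["tcp_rot"];return o["tool_pos"]-OFF*R.from_quat([q[1],q[2],q[3],q[0]]).apply([0,1,0])
def line(p,q,**k): return servo_line(cmd(p,q),q,**k)
E
python3 - <<'E'
from h import *
d=np.radians; q=quat(d(99.1))
line((.526,.4042,.19),q,speed=.15)
print(line((.526,.4042,.143),q,speed=.08,threshold=8), tip(), observe()["contact_force"])
close_gripper(60); o=observe();print(o["opening"],o["contact_force"],o["clock"])
if o["opening"]>.004:
    line((.526,.4042,.185),q,speed=.06); o=observe();print(tip(),o["contact_force"],o["opening"])
    line((.526,.4042,.26),q,speed=.15); o=observe();print(tip(),o["contact_force"],o["clock"])
    i=camera_info("side");im,dp=read_camera("side");P=cloud(dp,i);im=im.astype(int)
    m=(np.hypot(P[...,0]-.526,P[...,1]-.404)<.12)&(P[...,2]>.06)&(im[...,0]>im[...,1]*1.5);p=P[m];print(m.sum(),p.mean(0),np.percentile(p,[1,99],0))
    nn=np.linalg.svd(p-p.mean(0),full_matrices=False)[2][2];print(nn)
E
```

```text
False [0.52609273 0.40424723 0.14286929] [-0.35104508 -0.02045414  0.66573285]
0.007162358433328392 [-0.23365674  0.18582879  0.68184346] 10.425
[0.52574325 0.40395989 0.18472255] [ 0.38394791 -1.16410292 -1.91790534] 0.007059269407967545
[0.52546288 0.40379385 0.25906242] [-0.16052904 -0.00323885 -3.21519814] 11.925
1215 [0.52435299 0.3977923  0.22034457] [[0.45837849 0.36404991 0.1258875 ]
 [0.59233987 0.41409182 0.41616936]]
[ 0.15340806 -0.98666021 -0.05447568]
```

The guard is held (about 2 N of weight, opening 7 mm). Now I'll lean it against the stop.

```bash
python3 - <<'E'
from h import *
d=np.radians; Y=d(-3.4); th=d(13); u=np.array([np.cos(Y),np.sin(Y),0]);n=np.array([-u[1],u[0],0]);Z=np.array([0,0,1.])
s0=.5605; F=.2155
# refer to measured face centre (yaw -3.2 frame) 
u2=np.array([np.cos(d(-3.2)),np.sin(d(-3.2)),0]);n2=np.array([-u2[1],u2[0],0]); fc=u2*s0+n2*F
a=np.sin(th)*n+np.cos(th)*Z; t=np.cos(th)*n-np.sin(th)*Z
q=quat(Y+np.pi/2,-th,u)
fin=fc-.1*np.tan(th)*n-.004*t+.138*a
print("final tip",fin)
pt=tip(); line((pt[0],pt[1],.30),quat(d(99.1)),speed=.2)
line(fin-.012*n+Z*(.30-fin[2]),q,speed=.2); print(tip(),observe()["clock"])
line(fin-.012*n+.02*Z,q,speed=.15); print("tip err",tip()-(fin-.012*n+.02*Z))
sleep(.2);c0=observe()["contact_force"]
r=line(fin-.012*n-.008*Z,q,speed=.02,threshold=4); z=tip(); print("down",r,z-fin,observe()["contact_force"]-c0)
line(tip()+.0015*Z,q,speed=.03); sleep(.1); b=tip()
r=line(b+.025*n,q,speed=.02,threshold=4); print("in",r,(tip()-fin)@n,observe()["contact_force"]-c0)
b=tip(); r=line(b-.006*Z,q,speed=.015,threshold=4); print("down",r,tip()-fin,observe()["contact_force"]-c0,observe()["clock"])
a,_=read_camera("side");b,_=read_camera("scene");cv2.imwrite("pics/g.png",np.hstack([cv2.resize(a[60:210,180:330],(400,400)),cv2.resize(b[100:250,300:450],(400,400))])[:,:,::-1])
E
```

```text
final tip [0.5718963  0.18792783 0.13536287]
[0.57076206 0.17811762 0.29982763] 13.675
tip err [0.00099524 0.00037873 0.00118193]
down True [-8.66934187e-04 -1.17352052e-02  3.23478956e-05] [0.71457488 0.13769016 7.07651352]
in True 0.0004728532792421107 [ 1.02369544 -0.79460935  3.16621393]
down True [-1.23377765e-03  5.69472464e-04 -4.83445061e-05] [0.0952963  0.08312544 5.54320604] 17.2917
```

View pics/g.png

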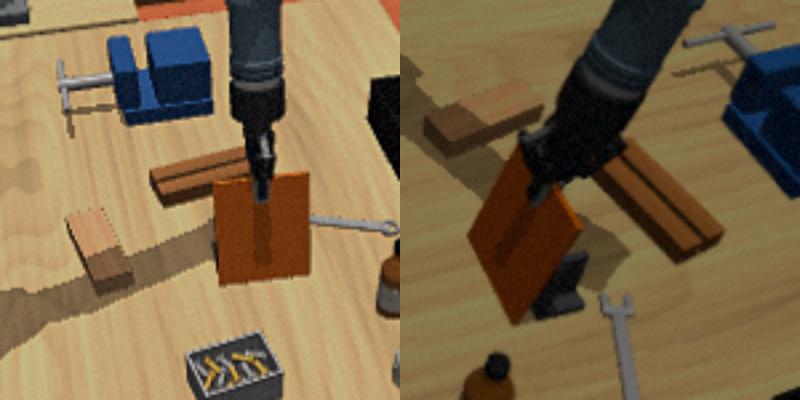

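Both views show the guard square on the stop's face, its lower edge on the bench, leaning back. The contact positions agree with the model within 1 mm. I'll release it and go to the lids.

```bash
python3 - <<'E'
from h import *
d=np.radians
o=observe();q=list(o["tcp_rot"]);ay=R.from_quat([q[1],q[2],q[3],q[0]]).apply([0,1,0])
let_go(); sleep(.2); t0=tip()
line(t0-.09*ay,q,speed=.15)
i=camera_info("side");im,dp=read_camera("side");P=cloud(dp,i);im=im.astype(int)
m=(np.hypot(P[...,0]-.572,P[...,1]-.17)<.12)&(P[...,2]>.01)&(P[...,2]<.17)&(im[...,0]>im[...,1]*1.5)&(P[...,1]<.25);p=P[m]
for _ in range(3):
    n=np.linalg.svd(p-p.mean(0),full_matrices=False)[2][2];p=p[abs((p-p.mean(0))@n)<.004]
print("guard",len(p),p.mean(0),n,"lean",np.degrees(np.arcsin(n[2])),"yaw",np.degrees(np.arctan(-n[0]/n[1])),np.percentile(p,[.5,99.5],0))
t=tip(); Q=quat(d(-16.6))
line((t[0],t[1]-.03,.32),q,speed=.25)
move_pose(cmd((.537,-.283,.22),Q),Q); print(tip(),observe()["clock"])
i=camera_info("wrist");im,dp=read_camera("wrist");cv2.imwrite("pics/l.png",im[:,:,::-1]);P=cloud(dp,i);z=P[...,2]
near=np.hypot(P[...,0]-.538,P[...,1]+.283)<.095
for nm,a,b in(("plate",.016,.03),("collar",.047,.06),("post",.074,.088)):
    m=near&(z>a)&(z<b); print(nm,m.sum(),rect(P[m]),np.median(z[m]))
E
```

```text
guard 1127 [0.57015075 0.17330699 0.09300315] [-0.0583391  -0.97119349  0.23104059] lean 13.358343185822964 yaw -3.4375977282603154 [[0.50114455 0.15079445 0.01061018]
 [0.63848377 0.19553242 0.16777758]]
[ 0.5386404  -0.28056147  0.21989949] 21.4167
plate 8573 (array([ 537. , -282.6]), array([124.1,  95.2]), -16.2) 0.02396784418569131
collar 856 (array([ 536.5, -282.1]), array([44.1, 44.1]), -16.3) 0.0538349784251306
post 345 (array([ 536.6, -282.3]), array([16.3, 16. ]), 74.0) 0.08192927714497245
```

View pics/l.png

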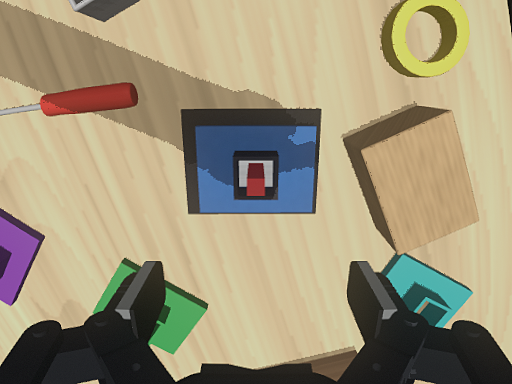

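Guard check after release: lean 13.4°, yaw −3.4°, standing in place. The wrist view shows the lids centred at (256,175) between the fingers, with the carton (420,180) clear. I'll fly over the tin for an equal close look, then come back and grasp.

```bash
python3 - <<'E'
from h import *
d=np.radians
T=quat(d(9.8)); L=quat(d(-16.2))
move_pose(cmd((.478,-.044,.24),T),T); sleep(.15)
i=camera_info("wrist");im,dp=read_camera("wrist");cv2.imwrite("pics/t.png",im[:,:,::-1]);P=cloud(dp,i);z=P[...,2]
m=(np.hypot(P[...,0]-.478,P[...,1]+.044)<.085)&(z>.055)&(z<.066)
p=P[m]; r=rect(p); print("rim",m.sum(),r,np.median(z[m]),tip())
# robust: edges in tin frame
for yaw in(8.5,9,9.5,10,10.5):
    Y=d(yaw);A=p[:,:2]@np.array([[np.cos(Y),-np.sin(Y)],[np.sin(Y),np.cos(Y)]]);pc=np.percentile(A,[.7,99.3],0);print(yaw,np.ptp(pc,axis=0))
np.save("pics/rim.npy",p)
move_pose(cmd((.5367,-.2823,.12),L),L); 
line((.5367,-.2823,.075),L,speed=.1); sleep(.2); e=tip()-[.5367,-.2823,.075]; print("err",e)
print(line((.5367,-.2823,.058),L,speed=.05,threshold=6)); sleep(.2); print(tip())
c0=observe()["contact_force"]; close_gripper(80); o=observe(); print(o["opening"],o["contact_force"]-c0,tip(),o["clock"])
E
```

```text
rim 1756 (array([477.8, -43.1]), array([111.4,  81.6]), 9.6) 0.06043988859779492 [ 0.47842773 -0.04582759  0.24004836]
8.5 [0.1111786  0.08244785]
9 [0.11095293 0.08183352]
9.5 [0.11074902 0.0812551 ]
10 [0.11082897 0.08157065]
10.5 [0.11111758 0.08219916]
err [ 0.00046123 -0.0005352   0.0006671 ]
False
[ 0.53685519 -0.28250726  0.05824917]
0.01462797842209525 [ 1.59131414 -0.89275198 -0.28048574] [ 0.53757532 -0.2826239   0.05832365] 25.8333
```

View pics/t.png

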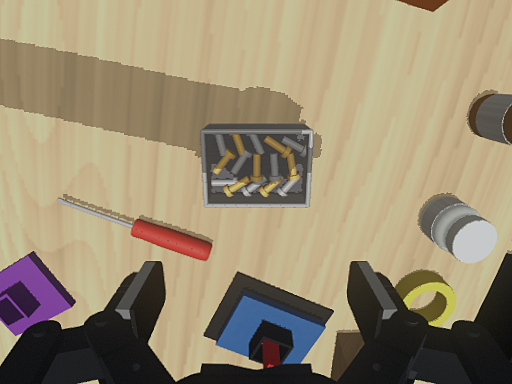

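Wrist view: the tin is square in frame at (258,168), rim measured at (0.4778,−0.0431), yaw 9.6°. The post is gripped, so I'll lift, check the lids in the hand and go over the tin.

```bash
python3 - <<'E'
from h import *
d=np.radians
T=quat(d(9.6)); L=quat(d(-16.2)); C=np.array([.4778,-.0431])
t=tip(); line((t[0],t[1],.075),L,speed=.04); line((t[0],t[1],.19),L,speed=.15); o=observe(); print(o["opening"],o["contact_force"])
line((C[0],C[1],.18),T,speed=.2); 
line((C[0],C[1],.125),T,speed=.1); sleep(.3); print(tip(),observe()["clock"])
def look(c,f=None):
    i=camera_info(c);im,dp=read_camera(c);P=cloud(dp,i);z=P[...,2]; h=tip()[2]-.058
    near=np.hypot(P[...,0]-C[0],P[...,1]-C[1])<.1
    B=im.astype(int); blue=(B[...,2]>B[...,0]*1.4)
    for nm,a,b,mm in(("plate",.016+h,.03+h,blue),("collar",.047+h,.058+h,True)):
        m=near&(z>a)&(z<b)&mm; print(c,nm,m.sum(),rect(P[m]),np.percentile(z[m],[5,50,95]))
        if nm=="plate": p=P[m];s=np.linalg.lstsq(np.c_[p[:,:2]-C,np.ones(len(p))],p[:,2],rcond=None)[0];print("slope deg",np.degrees(s[:2]))
    m=near&(z>.054)&(z<.064);print("rim",m.sum(), rect(P[m]) if m.sum()>20 else "")
    return im
a=look("wrist");b=look("side");c=look("scene")
cv2.imwrite("pics/over.png",np.hstack([cv2.resize(b[140:240,210:330],(400,333)),cv2.resize(c[140:240,200:320],(400,333))])[:,:,::-1])
E
```

```text
0.014493956293431585 [-0.91729872 -0.33544869 -4.76235812]
[ 0.47833667 -0.04298119  0.12559068] 29.7083
wrist plate 21184 (array([477.6, -42.6]), array([124.2,  94.9]), 9.5) [0.09024157 0.09133996 0.09233754]
slope deg [ 0.13067666 -0.19463093]
wrist collar 2067 (array([475.3, -31.6]), array([44.2, 22.8]), 9.8) [0.11553397 0.12105712 0.12253334]
rim 0 
side plate 552 (array([476.8, -44.8]), array([123.6,  97.8]), 9.3) [0.08603876 0.08999542 0.0934898 ]
slope deg [0.09276857 0.5548458 ]
side collar 58 (array([477.5, -45.5]), array([45.7, 44.7]), -81.6) [0.11460055 0.11962436 0.12403157]
rim 51 (array([484.4, -83.4]), array([110.3,   9.2]), 7.8)
scene plate 704 (array([477.3, -43. ]), array([125.7,  95.8]), 10.3) [0.08651231 0.09039746 0.0933374 ]
slope deg [-0.40971162  0.52470941]
scene collar 82 (array([477.9, -43.1]), array([47.2, 44.9]), 8.3) [0.11484611 0.11963737 0.12331471]
rim 74 (array([500.1, -64.2]), array([134.7,  67.1]), 46.8)
```

View pics/over.png

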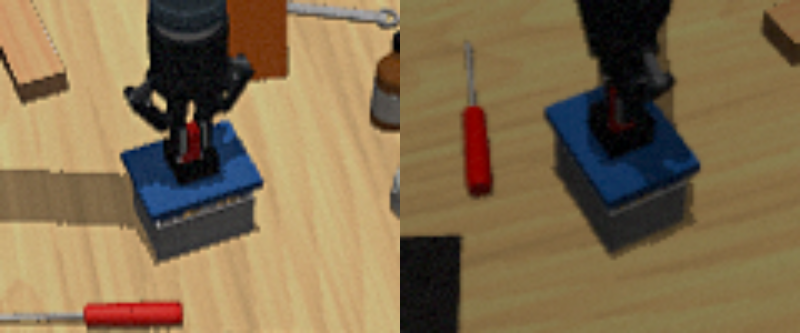

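The lids are level, at yaw 9.5°, and within 0.5 mm of the tin. Both views show them squarely above it, so I'll lower them with force watching.

```bash
python3 - <<'E'
from h import *
d=np.radians; T=quat(d(9.6)); C=np.array([.4778,-.0431])
c0=observe()["contact_force"]
r=line((*C,.099),T,speed=.025,threshold=6); sleep(.1); print(r,tip(),observe()["contact_force"]-c0)
if tip()[2]<.1045:
    let_go(); sleep(.2); print("open",tip(),observe()["contact_force"],observe()["clock"])
def look(c):
    i=camera_info(c);im,dp=read_camera(c);P=cloud(dp,i);z=P[...,2]
    near=np.hypot(P[...,0]-C[0],P[...,1]-C[1])<.1;B=im.astype(int); blue=(B[...,2]>B[...,0]*1.4)
    m=near&(z>.055)&(z<.09)&blue;p=P[m];s=np.linalg.lstsq(np.c_[p[:,:2]-C,np.ones(len(p))],p[:,2],rcond=None)[0]
    print(c,rect(p),np.median(z[m]),"slope",np.degrees(s[:2]))
    m=near&(z>.09)&(z<.102);print("collar",m.sum(),rect(P[m])if m.sum()>10 else"")
    m=near&(B[...,0]>2*B[...,1])&(z>.1)&(z<.135);print("post",m.sum(),P[m].mean(0),np.percentile(z[m],98)if m.any() else"")
    return im
for c in("wrist","side","scene"):look(c)
E
```

```text
True [ 0.47757328 -0.04302738  0.10210597] [-0.84683338  0.85502807 10.06408797]
open [ 0.47495563 -0.04281356  0.10043531] [0.47138825 0.28876094 0.67623047] 31.6917
wrist (array([476.7, -42.6]), array([124.2,  94.7]), 9.7) 0.06791569438228681 slope [ 0.04029744 -0.56618504]
collar 3356 (array([476.3, -42.8]), array([45.4, 44.4]), -80.4)
post 2251 [ 0.47579192 -0.03883838  0.12047342] 0.12695576035224093
side (array([476.3, -45.1]), array([124.7,  98.2]), 8.4) 0.06685035121260713 slope [-0.07665454  1.40783535]
collar 78 (array([476.4, -45.1]), array([49.3, 44.2]), -81.6)
post 46 [ 0.47590303 -0.04818158  0.1163866 ] 0.12726363267452612
scene (array([477.4, -43.1]), array([126.8,  94.3]), 10.2) 0.0672876098048446 slope [-1.21021344  0.37336001]
collar 79 (array([478.2, -50.4]), array([45.4, 30.2]), 10.5)
post 62 [ 0.47834031 -0.04448455  0.11584874] 0.12729667672251643
```

Seated: the tip stopped at 0.1021 (0.102 expected), the plate top is at 0.067 and level, and the post top is at about 0.125. Now I'll take the collar.

```bash
python3 - <<'E'
from h import *
d=np.radians; T=quat(d(9.7)); C=np.array([.4767,-.0428])
print(line((*C,.085),T,speed=.06,threshold=6)); sleep(.2); print(tip())
print(line((*C,.072),T,speed=.04,threshold=6)); sleep(.3); print(tip())
c0=observe()["contact_force"]; close_gripper(40); sleep(.1);o=observe(); print(o["opening"],o["contact_force"]-c0,tip())
t=tip(); 
line((t[0],t[1],t[2]+.03),T,speed=.03); o=observe(); print(tip(),o["contact_force"]-c0,o["opening"])
line((t[0],t[1],t[2]+.11),T,speed=.1); sleep(.4); o=observe(); print(tip(),o["contact_force"]-c0,o["opening"],o["clock"])
im=[read_camera(c) for c in("side","scene")]
for c,(b,dp) in zip(("side","scene"),im):
    P=cloud(dp,camera_info(c));z=P[...,2];B=b.astype(int);near=np.hypot(P[...,0]-C[0],P[...,1]-C[1])<.1
    m=near&(z>.12)&(z<.2)&(B[...,2]>B[...,0]*1.4);p=P[m];s=np.linalg.lstsq(np.c_[p[:,:2]-C,np.ones(len(p))],p[:,2],rcond=None)[0];print(c,"blue",rect(p),np.median(z[m]),"slope",np.degrees(s[:2]))
    m=near&(z>.054)&(z<.072);print("flange",m.sum(),rect(P[m]),np.percentile(z[m],[5,50,95]))
    m=near&(z>.09)&(z<.135)&(B[...,0]>1.7*B[...,1]);print("post",m.sum(),P[m].mean(0) if m.any() else "")
cv2.imwrite("pics/end.png",np.hstack([cv2.resize(im[0][0][70:250,180:380],(400,360)),cv2.resize(im[1][0][100:280,200:400],(400,360))])[:,:,::-1])
E
```

```text
False
[ 0.47689267 -0.04286768  0.08512878]
False
[ 0.47687987 -0.04279331  0.07215619]
0.0432476862400711 [0.65699566 0.58236111 1.20814997] [ 0.47727288 -0.04282097  0.07228006]
[ 0.47702422 -0.04282034  0.10208782] [ 0.40613928  0.390234   -2.22562207] 0.0433184178645744
[ 0.47709847 -0.04293122  0.1820135 ] [ 0.79134641  0.3959766  -2.9813707 ] 0.04316953079010108 36.2917
side blue (array([476. , -45.5]), array([124.8,  95.8]), 9.3) 0.17677590654523956 slope [0.18009155 2.55507458]
flange 566 (array([476.9, -45.8]), array([117.3,  87.8]), 8.5) [0.05958704 0.06376442 0.06711686]
post 26 [ 0.47610149 -0.05080466  0.10428831]
scene blue (array([477. , -42.8]), array([125.8,  95.5]), 9.7) 0.176971639832316 slope [-1.82572936  0.46069246]
flange 666 (array([476.3, -42.6]), array([117.9,  87.1]), 9.8) [0.06076657 0.06426952 0.06707415]
post 1 [ 0.48646662 -0.04766859  0.09014624]
```

View pics/end.png

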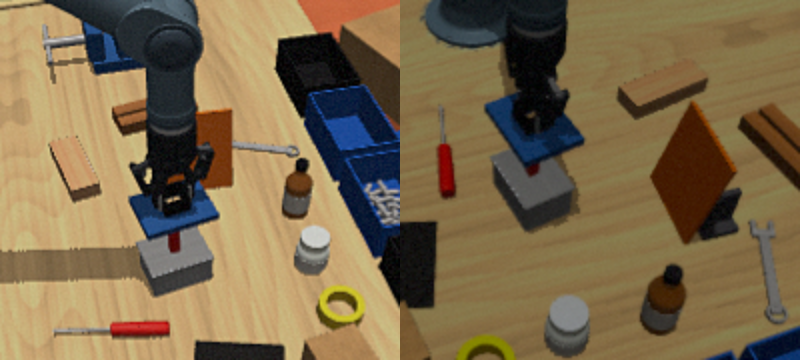

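The outer lid is held clear (skirt about 0.164, post top 0.125), the inner flange is level at 0.064, and the guard is still leaning.

```bash
python3 -c "
from bench import *
job_done(); o=observe(); print(o['clock'],o['opening'])"
```

```text
the job is handed in; nothing more can be done
the job is handed in; nothing more can be done
```

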